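# Unclamp a drying jar, crack its stuck lid and hold it ajar to vent

### The arm

A 7-joint arm with a two-finger parallel gripper is mounted at the origin on a cart in front of the work surface, level with it; the furniture and walls round the work are solid. World frame = base frame: x ahead of the robot, y to its left, z up, the work surface at z = 0. Lengths are in m, angles in rad, forces in N, time in s.
With the tool pointing down it reaches from about 0.425 to 0.825 m from the base axis. Payload 3.6 kg.
Tool frame: the origin (TCP) lies where the fingers leave the gripper's body, on its centre line; the fingertips stand 73 mm ahead of it and the grasp point (between the pads) lies 54 mm ahead of it; z points along the fingers, y is the line along which they close (so a half turn about z gives the same grasp; the last joint's range is limited). The gripper opens to 85 mm and grips with 20 to 120 N. Pads are 22 mm wide; open, the fingers measure 114 mm over their backs; the gripper's body (76 mm by 85 mm) begins 54 mm behind the grasp point. The pads swing forward as they close: fully open they stand 13 mm farther back than shut.
Start: joints at [1.117, 0.615, -0.013, 1.423, 0.008, 1.103, -0.04], TCP at [0.27, -0.591, 0.304] pointing down, gripper open.
Joint ranges: [-3.12, 3.12], [-0.3, 2.06], [-1.34, 1.32], [0.26, 2.42], [-1.36, 4.5], [0.01, 1.98], [-2.84, 2.84]. Speed limits (rad/s): [2.79, 2.79, 3.14, 3.14, 3.14, 3.14, 3.14].

### API

Orientations are given as a unit quaternion [x, y, z, w].
In Python, from station import arm, snapshot, camera_info, ticket gives the robot as it stands. Calls block until the motion is done:
- arm.movep(position, orientation): joint-space move of the TCP to a pose.
- arm.line_to(position, velocity=0.15, ori=None): straight line of the TCP; ori=None keeps the orientation; velocity is the mean speed in m/s.
- arm.move_j(angles): joint-space move.
- arm.move_gripper(opening, effort=None): opening from 0.0 (shut) to 1.0 (fully open); effort is the grip in N (None keeps the last); returns when the fingers have stopped.
- arm.pause(seconds).
- arm.ik(position, orientation): joint angles nearest the present ones, or None.
- snapshot(name): name is "scene" or "side" or "wrist"; returns the picture (400x640x3 uint8, blue, green, red); there is no depth.
- camera_info(name): a dict with "fx", "fy", "cx", "cy" (pixels), "R" (3x3) and "t" (3): a world point X has camera coordinates R X + t; the wrist camera has in their place "T_tool_cam" (4x4, takes a point from camera to tool coordinates, whose origin is the TCP and whose axes are the flange's). Camera axes: x right, y down, z forward; pixel columns grow to the right and rows downward; lengths in m; the calibration is good to about 2 mm. A picture is of the moment at which its call begins: read the wrist's pose just before it. camera_info takes no time and is no camera call.
A pose or a line that the arm cannot do raises arm.MotionError and nothing moves.
- ticket.finish_job(): hands the job in; it is judged then, once.
Readings, each from a call of its own:
- arm.read_time(): time.
- arm.read_joint_positions(): joint angles.
- arm.read_dq(): joint speeds.
- arm.read_effort(): joint torques, N m.
- arm.read_tool_pos(): TCP position.
- arm.read_eef_rot(): TCP orientation.
- arm.read_ft_force(): force on the tool from outside, world axes, zero at the start.
- arm.read_wrist_torque(): the same for the moment, N m.
- arm.read_opening(): opening from 0.0 (shut) to 1.0 (fully open).
- arm.read_finger_force(): force on a finger pad.
Only numpy, scipy, OpenCV 4.12 (cv2) and the standard library are available. Lean on these libraries where they do the work, as an engineer would, in place of code of your own. Each camera call takes 0.05 s, during which the arm holds its last target. There are 200 camera calls.

### The job

Let the small drying jar on the bench vent: swing its clamp lever fully open, outward and away from the lid, then grip the lid by the fin on top and pull it straight up until its sticky seal breaks free. Do not tear the lid away (never more than 35 mm above its seat): finish still holding it steady and level in the gripper, slightly open, about 15 mm above its closed position and over the jar, clamp left open. Leave the bottles, tape and cassette around it alone.

Things in the scene. Friction and masses are not known exactly. Their poses are not given: they have to be found in the camera images.
- jar: clear round drying jar fixed to the bench by a grey foot (124 mm diameter); wall 96 mm outside diameter, rim 72 mm above the bench. Origin: centre of the underside of the foot, on the bench; z up along the jar's axis. Its own +y axis points from the jar's axis towards the clamp lever (the jar's yaw varies)
- lid: round aluminium lid (0.16 to 0.28 kg), 112 mm diameter, 8 mm thick flange, black upright grip fin on top. Origin: centre of the flange's underside; closed, it lies 72 mm above the jar's origin, axes parallel to the jar's. A plug 74 mm in diameter with an 86 mm rubber bead reaches 12.5 mm below the flange into the jar's mouth
- jar_rim (a point): centre of the jar's mouth at rim height, 72 mm up. Four sprung rubber noses just below the rim hold the lid's bead down: a straight upward pull of about 12 to 21 N, lid's weight included, breaks it free. Resistance peaks in the first 2 mm of lift and is gone after about 8 mm, where the lid would still rest on the seal if let go
- lid_grip (a point): point inside the grip fin of the lid, 26 mm above the lid's origin. The fin is 46 mm long along the lid's x axis, 16 mm thick along y, with parallel sides and stands from 10.5 to 42 mm above the lid's origin (z 83 to 114 mm with the lid closed). Pinch it across its y thickness
- clamp_hinge (a point): hinge of the clamp lever, 54 mm along the jar's +y and 58 mm up; fixed to the jar. The hinge line runs along the jar's x axis
- clamp_tip (a point): centre of the end of the lever's round black handle (13 mm thick, sleeve 30 mm long, its rounded end 6.5 mm past this point), 75 mm from the hinge line. Shut: handle nearly upright, tip 74 mm along the jar's +y and 130 mm up, so the line hinge to tip leans 0.26 rad outward; a short steel hook on the lever then reaches over the lid's flange and blocks it
- clamp (a joint): angle of the clamp lever, rad: 0 shut (upright, hooked over the lid), 1.4 fully open (handle about level, pointing away from the jar along its +y, tip about 50 mm above the bench). It swings outward and down about the hinge, stays where it is left; turning it takes about 0.1 N m (1.5 N at the handle)
- bottle_brown: amber glass reagent bottle with black cap, 36 mm diameter, 92 mm high, origin under its centre; bystander
- bottle_blue: blue reagent bottle with black cap, 39 mm diameter, 98 mm high, origin under its centre; bystander
- tape: roll of masking tape lying flat, 73 mm diameter, 19 mm high, origin under its centre; bystander
- cassette_loose: tissue cassette with wax block, 28 x 41 x 12 mm, origin under its centre; bystander
There are look-alikes about, which are no part of the job. What is meant by the lid is not red or yellow, and is the larger of those in its own colour.

How it is judged:
By the outcome, as a careful person would: the job done as asked, in the order asked, and still so for the second after the job is handed in, while the arm keeps its last pose, push and grip.
It also fails if it takes over 48 s, if anything falls off the work surface, if the arm or the gripper's body presses on something with over 40 N, if the wrist force passes 120 N, or if a joint passes its speed limit or range.

## Working session

There is one attempt and no reset: what is moved stays moved. The work goes in short steps, each a Python script; the robot and the scene stay as the last script left them, time stands still between calls to the robot, and variables do not carry over. Pictures are saved under pics/ and viewed, at most 10 in all, crops included, and the job is handed in when it is done.

```bash
mkdir -p pics; ls
python3 - <<'E'
from station import arm, snapshot, camera_info
import cv2
for n in("scene","side"):
    cv2.imwrite(f"pics/{n}0.png",snapshot(n)); c=camera_info(n); print(n,c)
print(camera_info("wrist")); print(arm.read_tool_pos(),arm.read_eef_rot(),arm.read_time())
E
```

```text
pics
scene {'fx': 481.55543013588044, 'fy': 481.55543013588044, 'cx': 319.2860077037867, 'cy': 194.81965956794917, 'R': array([[-0.88482317, -0.46591286, -0.00362842],
       [-0.32854503,  0.62942957, -0.70418505],
       [ 0.3303727 , -0.62188715, -0.71000722]]), 't': array([0.39694432, 0.39216851, 1.05423101])}
side {'fx': 425.80044068012353, 'fy': 425.80044068012353, 'cx': 320.7240581585649, 'cy': 207.20713062140098, 'R': array([[ 0.96978104, -0.24365175,  0.0125917 ],
       [-0.13844818, -0.59207849, -0.79389871],
       [ 0.20089008,  0.76816462, -0.60791964]]), 't': array([-0.59015844,  0.01106517,  1.11534674])}
{'fx': 297.51942227739187, 'fy': 297.51942227739187, 'cx': 318.81094523978686, 'cy': 197.44080905740228, 'T_tool_cam': array([[ 5.09385692e-04, -9.63537889e-01, -2.67571444e-01,
         6.92758753e-02],
       [ 9.99999710e-01,  3.39364211e-04,  6.81669409e-04,
         9.96022954e-04],
       [-5.66010131e-04, -2.67571714e-01,  9.63537782e-01,
        -6.94343989e-02],
       [ 0.00000000e+00,  0.00000000e+00,  0.00000000e+00,
         1.00000000e+00]])}
[ 0.26946253 -0.59094004  0.30282946] [ 9.77201277e-01  2.12311697e-01 -2.70301145e-04 -1.15551950e-03] 0.1
```

View pics/scene0.png

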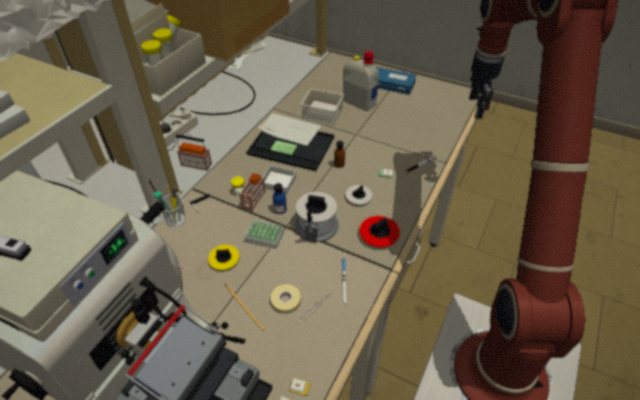

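View pics/side0.png

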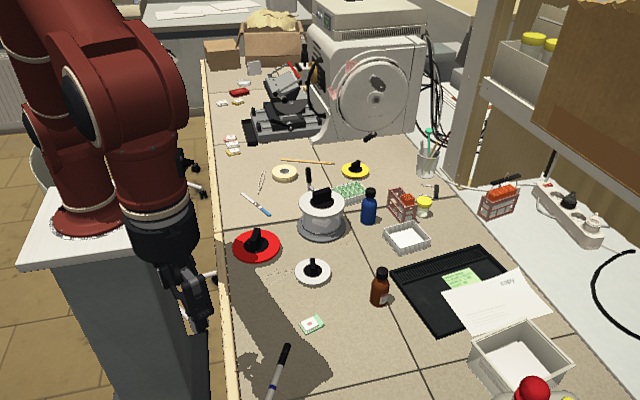

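Both views show the jar with its white/grey lid: scene around (316,212), side around (321,212), and the black lever handle at scene (310,228), side (308,175). Red and yellow lids and a small white lid lie loose nearby. I'll enlarge the jar in both views.

```bash
cat > h.py <<'E'
from station import arm, snapshot, camera_info, ticket
import numpy as np, cv2
from scipy.spatial.transform import Rotation as Ro
def proj(n,X):
    c=camera_info(n); p=np.atleast_2d(X)@c["R"].T+c["t"]
    return np.c_[c["fx"]*p[:,0]/p[:,2]+c["cx"],c["fy"]*p[:,1]/p[:,2]+c["cy"]]
def tri(ps):
    A=[];b=[]
    for n,(u,v) in ps.items():
        c=camera_info(n);R,t=c["R"],c["t"]
        for k,f,cc,w in((0,c["fx"],c["cx"],u),(1,c["fy"],c["cy"],v)):
            a=(w-cc)/f; A.append(R[k]-a*R[2]); b.append(a*t[2]-t[k])
    return np.linalg.lstsq(np.array(A),np.array(b),rcond=None)[0]
E
python3 - <<'E'
from h import *
a=cv2.imread("pics/scene0.png")[170:255,265:365];b=cv2.imread("pics/side0.png")[160:245,270:370]
im=np.hstack([cv2.resize(x,None,fx=4,fy=4,interpolation=cv2.INTER_CUBIC) for x in(a,b)])
cv2.imwrite("pics/c1.png",im)
for n in("scene","side"): c=camera_info(n);print(-c["R"].T@c["t"])
print(tri({"scene":(316,203),"side":(321,198)}),tri({"scene":(310,228),"side":(308,175)}))
E
```

```text
[0.1317814  0.59371173 1.0261111 ]
[ 0.34979433 -0.99401159  0.69425691]
[ 0.55993179 -0.19461537  0.08979747] [ 0.53915676 -0.10590959  0.09717286]
```

View pics/c1.png

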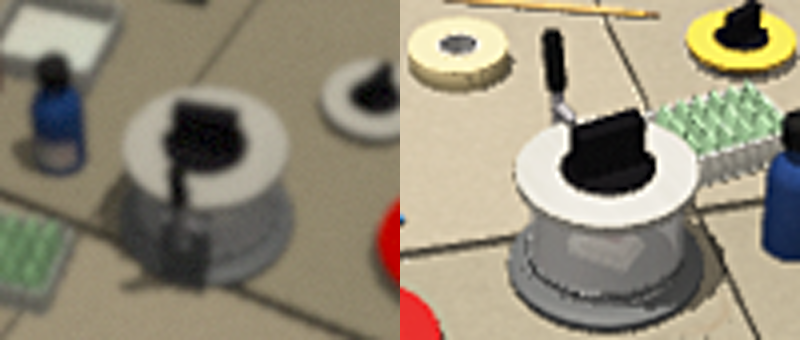

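Run:
```python
from h import *
from scipy.optimize import least_squares
obs={"scene":(np.array([206,148])/4+[265,170],np.array([177,158])/4+[265,170]),"side":(np.array([207,171])/4+[270,160],np.array([150,32])/4+[270,160])}
print({k:tri({n:obs[n][k] for n in obs}) for k in(0,1)})
def pts(p): 
    x,y,a=p; R=np.array([[np.cos(a),-np.sin(a)],[np.sin(a),np.cos(a)]])
    return lambda L:np.c_[np.atleast_2d(L)[:,:2]@R.T+[x,y],np.atleast_2d(L)[:,2]]
def f(p):
    P=pts(p)([[0,0,.08],[0,.0755,.136]])
    return np.concatenate([(proj(n,P)-np.array(obs[n])).ravel() for n in obs])
s=least_squares(f,[.56,-.19,0.2]);print(s.x,s.fun.round(1))
P=pts(s.x); t=np.linspace(0,2*np.pi,60)
L=[np.c_[.056*np.cos(t),.056*np.sin(t),.08+0*t],np.c_[.062*np.cos(t),.062*np.sin(t),0*t],
 np.array([[-.023,-.008,.114],[.023,-.008,.114],[.023,.008,.114],[-.023,.008,.114],[-.023,-.008,.114]]),np.array([[0,.054,.058],[0,.0740,.130]])]
out=[]
for n,o in(("scene",(265,170)),("side",(270,160))):
    im=cv2.imread(f"pics/{n}0.png")[o[1]:o[1]+85,o[0]:o[0]+100]; im=cv2.resize(im,None,fx=4,fy=4,interpolation=cv2.INTER_CUBIC)
    for l in L: cv2.polylines(im,[((proj(n,P(l))-o)*4+2).astype(np.int32)],False,(0,0,255),1)
    out.append(im)
cv2.imwrite("pics/c2.png",np.hstack(out))
```

```text
{0: array([ 0.56036331, -0.19504534,  0.07480912]), 1: array([ 0.54254963, -0.12744551,  0.13618937])}
[ 0.55982573 -0.19827423  0.2359483 ] [ 0.5 -2.2  0.1  1.1 -0.2 -0.8  0.1 -0.7]
```

View pics/c2.png

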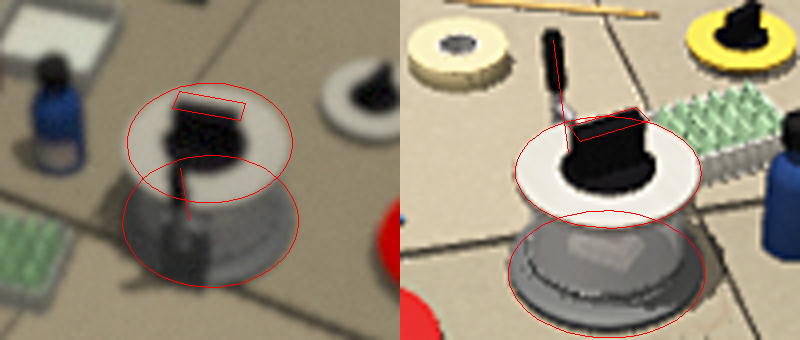

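The overlay fits within about a pixel: jar near (0.56,-0.198), yaw 0.24. I'll check it from above with the wrist camera.

```bash
cat >> h.py <<'E'
def quat(yaw): return (Ro.from_euler("z",yaw)*Ro.from_euler("x",np.pi)).as_quat()
def jpts(p,L):
    L=np.atleast_2d(L).astype(float);c,s=np.cos(p[2]),np.sin(p[2])
    return np.c_[L[:,0]*c-L[:,1]*s+p[0],L[:,0]*s+L[:,1]*c+p[1],L[:,2]]
def wproj(X,tp,q):
    c=camera_info("wrist");T=np.eye(4);T[:3,:3]=Ro.from_quat(q).as_matrix();T[:3,3]=tp
    M=np.linalg.inv(T@c["T_tool_cam"]);p=np.atleast_2d(X)@M[:3,:3].T+M[:3,3]
    return np.c_[c["fx"]*p[:,0]/p[:,2]+c["cx"],c["fy"]*p[:,1]/p[:,2]+c["cy"]]
t_=np.linspace(0,2*np.pi,60)
L=[np.c_[.056*np.cos(t_),.056*np.sin(t_),.08+0*t_],np.c_[.062*np.cos(t_),.062*np.sin(t_),0*t_],
 np.array([[-.023,-.008,.114],[.023,-.008,.114],[.023,.008,.114],[-.023,.008,.114],[-.023,-.008,.114]]),np.array([[0,.054,.058],[0,.0740,.130]])]
def wover(p,name,tp,q,im):
    cv2.imwrite(f"pics/{name}raw.png",im); im=im.copy()
    for l in L: cv2.polylines(im,[wproj(jpts(p,l),tp,q).astype(np.int32)],False,(0,0,255),1)
    cv2.imwrite(f"pics/{name}.png",im)
E
python3 - <<'E'
from h import *
p=[.56,-.196,.25]
arm.movep([.56,-.196,.33],quat(p[2]))
tp,q=arm.read_tool_pos(),arm.read_eef_rot(); im=snapshot("wrist"); print(list(tp),list(q),arm.read_time(),arm.read_ft_force())
wover(p,"w1",tp,q,im)
E
```

```text
[np.float64(0.559410657791677), np.float64(-0.19780149394278335), np.float64(0.32991985449224814)] [np.float64(0.9923679946337531), np.float64(0.12330990925652731), np.float64(-0.00033892264304982055), np.float64(0.0005609252823220186)] 1.9333 [-0.37680702  0.11836898 -0.00492507]
```

View pics/w1.png

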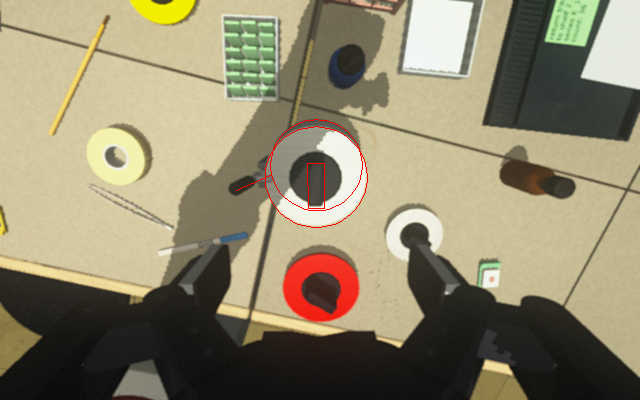

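The wrist view confirms it: the lid circle and fin outline sit on the image, fin near (316,187), lever tip near (232,190). Next, open the clamp with closed fingers.

Run:
```python
from h import *
p=[.56,-.1965,.25]; q=quat(p[2])
def tcp(cy,cz): return jpts(p,[0,cy-.0145,cz+.073])[0]
arm.move_gripper(0.0,effort=30)
def C(phi,r=.058): return .054+r*np.sin(phi)-.0065*np.cos(phi), .058+r*np.cos(phi)+.0065*np.sin(phi)
c0=C(.26); print(c0)
arm.movep(tcp(.048,c0[1]+.04),q); arm.line_to(tcp(.048,c0[1]),.15)
print(arm.read_tool_pos()-tcp(.048,c0[1]),arm.read_ft_force())
for phi in np.linspace(.26,1.66,11):
    arm.line_to(tcp(*C(phi)),.08); F=arm.read_ft_force(); print(round(phi,2),F.round(1),(arm.read_tool_pos()-tcp(*C(phi))).round(4))
    if np.linalg.norm(F)>20: break
tp,qq=arm.read_tool_pos(),arm.read_eef_rot(); print(arm.read_time())
```

```text
(np.float64(0.06262913715187067), np.float64(0.11572164231910079))
[ 0.00103637 -0.00102181  0.00150716] [ 0.34194743 -0.21428688  0.20935851]
0.26 [-0.  -1.1 -0.1] [0.0004 0.0012 0.0008]
0.4 [-0.6  0.3 -0.3] [-0.0001  0.0007 -0.    ]
0.54 [-0.3  0.3 -0.7] [-0.0002  0.0007 -0.0003]
0.68 [ 0.6 -0.4 -0.5] [-0.0003  0.0008 -0.0004]
0.82 [ 0.8 -0.   1.3] [-0.0003  0.0008 -0.0004]
0.96 [-0.4 -0.2  1.6] [-0.0003  0.0005 -0.0004]
1.1 [-0.1 -0.4 -0.1] [-0.0003  0.0003 -0.0003]
1.24 [ 0.7  0.3 -0.5] [-0.0003  0.0003 -0.0003]
1.38 [-0.2  0.   0. ] [-0.0003  0.0002 -0.0003]
1.52 [-0.6  0.1  1. ] [-0.0003  0.0002 -0.0003]
1.66 [-0.8  2.3 -0.6] [-0.0006  0.0008 -0.0005]
6.4583
```

Run:
```python
from h import *
a=snapshot("scene")[160:270,250:370];b=snapshot("side")[130:240,250:370]
cv2.imwrite("pics/c3.png",np.hstack([cv2.resize(x,None,fx=3.3,fy=3.3,interpolation=cv2.INTER_CUBIC) for x in(a,b)]))
```

```text
(no output)
```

View pics/c3.png

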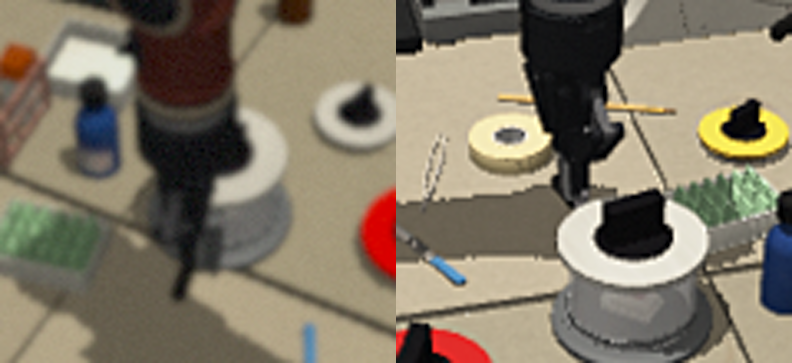

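The lever lies low under the fingers (scene crop, end near (180,292)). I'll press down until the stop is felt, then back off and look with the wrist camera.

Run:
```python
from h import *
t=arm.read_tool_pos()
for d in (2,4,6,8,10):
    arm.line_to(t-[0,0,d/1e3],.04); F=arm.read_ft_force(); print(d,F.round(1))
    if F[2]>5: break
p=[.56,-.1965,.25]
t=arm.read_tool_pos(); arm.line_to(t+[0,0,.08],.2); arm.movep([p[0],p[1],.30],quat(p[2])); arm.move_gripper(1.0); arm.pause(.2)
L[3]=np.array([[0,.054,.058],[0,.054+.075*np.sin(1.66),.058+.075*np.cos(1.66)]])
tp,q=arm.read_tool_pos(),arm.read_eef_rot(); wover(p,"w2",tp,q,snapshot("wrist")); print(tp,q,arm.read_time())
im=cv2.imread("pics/w2.png")[90:290,160:420]; cv2.imwrite("pics/w2c.png",cv2.resize(im,None,fx=3,fy=3))
```

```text
2 [-0.9  3.3  2.1]
4 [-3.9  3.3 10.4]
[ 0.55998539 -0.19654161  0.30004176] [9.92203863e-01 1.24625410e-01 3.80998478e-05 2.08694322e-05] 9.25
```

View pics/w2c.png

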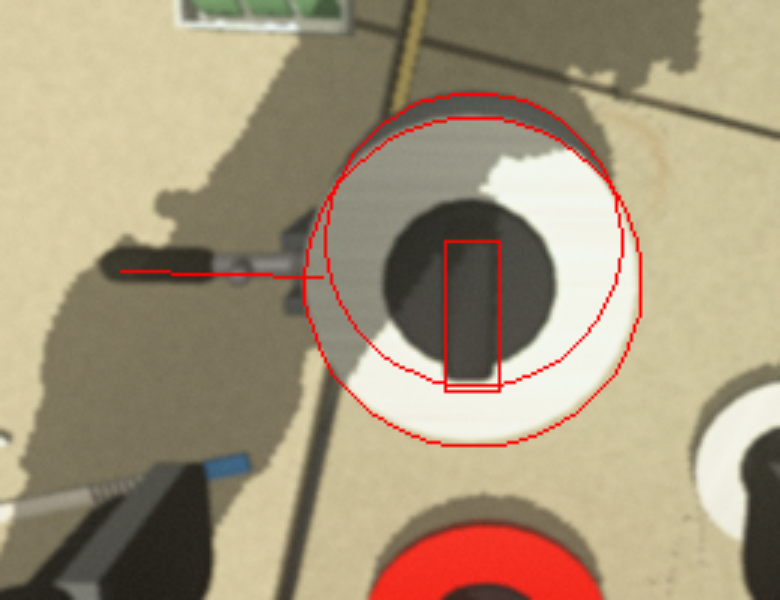

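The lever is level, lying along the predicted fully open line (tip near crop (115,268)), and the fin sits about 2 mm further along +x than my overlay. Next: grip the fin and lift.

Run:
```python
from h import *
p=[.56,-.1965,.25]; g=jpts(p,[.0017,0,.161])[0]
arm.line_to(g+[0,0,.06],.2); arm.line_to(g,.1); print(arm.read_ft_force().round(1),(arm.read_tool_pos()-g).round(4))
arm.move_gripper(0.0,effort=90); arm.pause(.2)
z0=arm.read_tool_pos(); f0=arm.read_ft_force(); print(arm.read_opening()*85,arm.read_finger_force(),f0.round(1),arm.read_wrist_torque().round(2))
for d in (1,2,3,4,6,8,11,15):
    arm.line_to(g+[0,0,d/1e3],.02); F=arm.read_ft_force(); print(d,F.round(1),arm.read_wrist_torque().round(2),((arm.read_tool_pos()-z0)*1e3).round(1))
    if abs(F[2])>35: break
arm.pause(.3); print(arm.read_ft_force().round(1),((arm.read_tool_pos()-z0)*1e3).round(1),arm.read_opening()*85,arm.read_time())
a=snapshot("scene")[160:270,250:370];b=snapshot("side")[130:240,250:370]
cv2.imwrite("pics/c4.png",np.hstack([cv2.resize(x,None,fx=3.3,fy=3.3,interpolation=cv2.INTER_CUBIC) for x in(a,b)]))
```

```text
[-0.2  0.  -0.3] [ 0.0005 -0.0002  0.0007]
14.384614833473286 89.19434309005737 [-2.2  3.5  4.9] [ 0.74  0.47 -0.13]
1 [-1.1  4.6  0.3] [ 1.01  0.31 -0.03] [-0.1 -0.   0.1]
2 [-0.8  4.  -7.5] [1.2  0.02 0.03] [-0.3 -0.5  0.2]
3 [  0.2   4.1 -17.3] [ 1.32 -0.4  -0.09] [-0.5 -0.9  0.6]
4 [  2.8   3.2 -26.3] [ 1.41 -0.93 -0.02] [-0.7 -1.   1.2]
6 [ 1.2 -0.5 -1.4] [-0.04 -0.07 -0.03] [ 2.6 -3.5  9.3]
8 [-0.1 -0.4 -0.9] [-0.    0.03 -0.03] [ 1.2 -3.9  9.6]
11 [ 0.3 -0.5 -1.9] [0.04 0.02 0.01] [ 0.5 -1.9 10.7]
15 [-0.1  0.2 -2.3] [-0.02  0.02  0.02] [ 0.4 -1.6 14.6]
[ 0.1  0.  -2.4] [ 0.3 -1.6 14.4] 14.096872093317929 13.8333
```

View pics/c4.png

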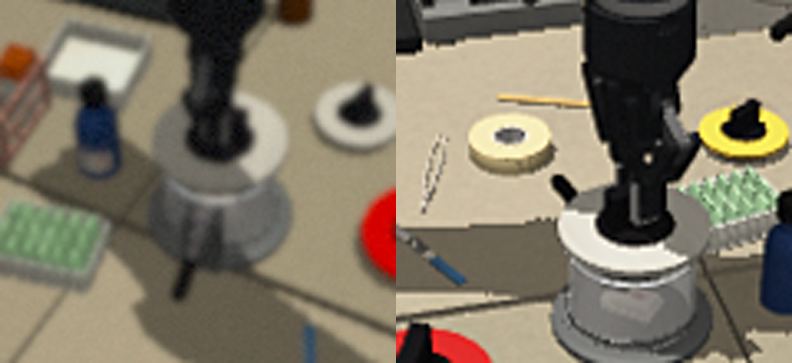

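The lid is lifted, looks level, and is gripped, and the clamp handle is still low. I'll check the actual lid height with outlines at 8 mm (green) and 15 mm (red) lift.

Run:
```python
from h import *
p=[.5605,-.1965,.25];im=snapshot("side"); o=(290,170); out=[]
for src,hs in((cv2.imread("pics/side0.png"),((0,(0,0,255)),)),(im,((.008,(0,200,0)),(.015,(0,0,255))))):
    s=cv2.resize(src[o[1]:o[1]+60,o[0]:o[0]+65],None,fx=6,fy=6,interpolation=cv2.INTER_CUBIC)
    for h,c in hs:
        for z in(.08,):
            l=L[0].copy(); l[:,2]=z+h; cv2.polylines(s,[((proj("side",jpts(p,l))-o)*6+3).astype(np.int32)],False,c,1)
    out.append(s)
cv2.imwrite("pics/c5.png",np.hstack(out)); print(arm.read_ft_force(),arm.read_tool_pos(),arm.read_eef_rot(),quat(.25))
```

```text
[-0.28389343  0.28006357 -1.58021684] [ 0.56162288 -0.19606118  0.17593897] [ 9.92194727e-01  1.24698112e-01 -6.14740221e-05 -2.33870493e-05] [9.92197667e-01 1.24674733e-01 7.63412566e-18 6.07545849e-17]
```

View pics/c5.png

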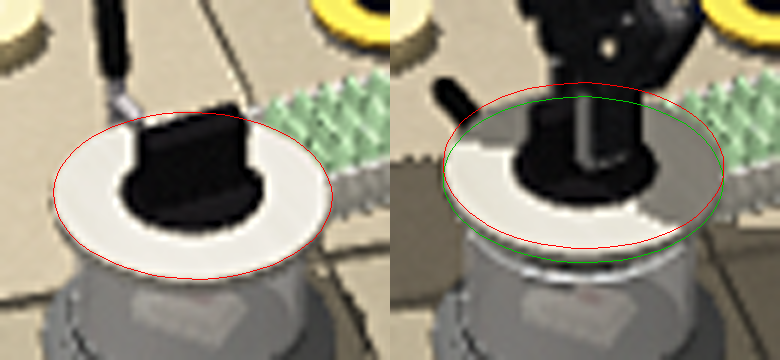

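Run:
```python
from h import *
from scipy.ndimage import map_coordinates as mc
from scipy.optimize import minimize
def score(v,ims,ang,p=(.5605,-.1965,.25)):
    dx,dy,h,tx,ty=np.array(v)*[1e-3,1e-3,1e-3,.01,.01]; s=0
    for n,g in ims.items():
        def ring(r,z):
            P=np.c_[r*np.cos(ang[n]),r*np.sin(ang[n]),z+0*ang[n]]@Ro.from_euler("xy",[tx,ty]).as_matrix().T+[dx,dy,.072+h]
            u=proj(n,jpts(p,P)); return np.array([mc(g[...,k],[u[:,1],u[:,0]],order=1) for k in range(3)])
        s+=np.abs(ring(.0545,.008)-ring(.0585,.008)).sum(0).clip(0,150).mean()
    return -s
t=np.linspace(0,2*np.pi,180,endpoint=False)
for tag in("before","now"):
    ims={n:cv2.GaussianBlur(cv2.imread(f"pics/{n}0.png") if tag=="before" else snapshot(n),(0,0),.7).astype(float) for n in("side","scene")}
    for nm,sel in(("side",["side"]),("both",["side","scene"])):
        best=min((minimize(score,[0,0,h,a,b],args=({n:ims[n] for n in sel},{n:t for n in sel}),method="Nelder-Mead",options=dict(initial_simplex=np.vstack([[0,0,h,a,b],np.array([0,0,h,a,b])+np.eye(5)*2]),maxiter=400)) for h in((0,2) if tag=="before" else (9,12,15)) for a in(-3,0,3) for b in (0,)),key=lambda r:r.fun)
        print(tag,nm,"dx dy h mm, tilt 0.01rad",best.x.round(1),best.fun.round(1))
        if nm=="both": print([round(score([0,0,h,0,0],ims,{n:t for n in ims}),1) for h in range(0,22,2)])
```

```text
Traceback (most recent call last):
  File "h.py", line 5, in proj
    c=camera_info(n); p=np.atleast_2d(X)@c["R"].T+c["t"]
ValueError: time passes only in moves, steps and waits
```

```bash
cat > fit.py <<'E'
import h as H
from h import *
CI={n:camera_info(n) for n in("side","scene")}; H.camera_info=lambda n:CI[n]
from scipy.ndimage import map_coordinates as mc
from scipy.optimize import minimize
t=np.linspace(0,2*np.pi,180,endpoint=False)
def score(v,ims,p=(.5605,-.1965,.25)):
    dx,dy,h,tx,ty=np.array(v)*[1e-3,1e-3,1e-3,.01,.01]; s=0
    for n,g in ims.items():
        def ring(r,z):
            P=np.c_[r*np.cos(t),r*np.sin(t),z+0*t]@Ro.from_euler("xy",[tx,ty]).as_matrix().T+[dx,dy,.072+h]
            u=proj(n,jpts(p,P)); return np.array([mc(g[...,k],[u[:,1],u[:,0]],order=1) for k in range(3)])
        s+=np.abs(ring(.0545,.008)-ring(.0585,.008)).sum(0).clip(0,150).mean()
    return -s+.01*(dx**2+dy**2)*1e6+.02*(tx**2+ty**2)*1e4
for tag in("before","now"):
    ims={n:cv2.GaussianBlur(cv2.imread(f"pics/{n}0.png") if tag=="before" else snapshot(n),(0,0),.7).astype(float) for n in("side","scene")}
    for sel in(["side"],["side","scene"]):
        I={n:ims[n] for n in sel}
        best=min((minimize(score,[0,0,h,a,0],args=(I,),method="Nelder-Mead",options=dict(initial_simplex=np.vstack([[0,0,h,a,0],np.array([0,0,h,a,0])+np.eye(5)*2]),maxiter=300)) for h in((0,2) if tag=="before" else (9,12,15)) for a in(-3,0,3)),key=lambda r:r.fun)
        print(tag,sel,"dx dy h mm, tilt 0.01rad",best.x.round(1),round(best.fun,1))
        print([round(score([0,0,h,0,0],I),1) for h in range(0,22,2)])
E
python3 fit.py
```

```text
before ['side'] dx dy h mm, tilt 0.01rad [  5.9  11.3 -10.   -1.4  -0.1] -118.3
[np.float64(-110.0), np.float64(-100.3), np.float64(-76.5), np.float64(-53.5), np.float64(-39.9), np.float64(-33.4), np.float64(-29.8), np.float64(-27.0), np.float64(-24.0), np.float64(-29.8), np.float64(-39.7)]
before ['side', 'scene'] dx dy h mm, tilt 0.01rad [ 0.6  1.3 -1.4 -2.   1.2] -175.7
[np.float64(-166.0), np.float64(-149.9), np.float64(-118.1), np.float64(-87.8), np.float64(-68.3), np.float64(-57.7), np.float64(-51.1), np.float64(-46.0), np.float64(-41.2), np.float64(-45.8), np.float64(-54.8)]
now ['side'] dx dy h mm, tilt 0.01rad [ 0.3  1.1 10.7 -1.6  0.5] -95.4
[np.float64(-33.7), np.float64(-45.3), np.float64(-53.1), np.float64(-52.0), np.float64(-57.0), np.float64(-84.6), np.float64(-93.5), np.float64(-87.9), np.float64(-69.6), np.float64(-48.4), np.float64(-38.9)]
now ['side', 'scene'] dx dy h mm, tilt 0.01rad [ 0.9  0.9 11.3 -2.5  1.6] -134.3
[np.float64(-61.1), np.float64(-68.5), np.float64(-79.9), np.float64(-82.7), np.float64(-91.2), np.float64(-120.0), np.float64(-128.3), np.float64(-121.7), np.float64(-104.7), np.float64(-83.6), np.float64(-72.0)]
```

The lid is level (fitted tilt unchanged from closed) and about 12.7 mm up, having slipped about 2 mm during the pull. I'll raise it 2 mm.

```bash
python3 - <<'E'
from h import *
t=arm.read_tool_pos(); arm.line_to(t+[0,0,.002],.01); arm.pause(.5); print((arm.read_tool_pos()-t)*1e3,arm.read_ft_force(),arm.read_finger_force(),arm.read_time())
E
sed -i 's/("before","now")/("now",)/' fit.py; python3 fit.py | grep "scene"
```

```text
[-0.01695796 -0.00369255  1.98699746] [ 0.72555339 -0.08060249 -1.10701858] 92.31762886047363 14.9333
now ['side', 'scene'] dx dy h mm, tilt 0.01rad [ 0.8  1.  12.9 -3.3 -0.7] -133.0
```

```bash
python3 -c "
from h import *
print(arm.read_ft_force(),arm.read_tool_pos()); print(ticket.finish_job())"
```

```text
[ 0.45705558 -0.48514985 -1.53326737] [ 0.56163752 -0.19608195  0.17797792]
the job is handed in; nothing more can be done
None
```

I handed the job in at about 15 s: the clamp is fully open, the seal broke at a pull of about 26 N by the wrist reading (a little over the 12–21 N you quoted), and the lid is gripped over the jar about 14–15 mm above closed and level as far as the camera fit can tell.

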